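# Spin the turntable and brake it at the loading gap

### The arm

A 6-joint arm with a two-finger parallel gripper is mounted at the origin on a cart in front of the work surface, level with it; the furniture and walls round the work are solid. World frame = base frame: x ahead of the robot, y to its left, z up, the work surface at z = 0. Lengths are in mm, angles in rad, forces in N, time in s.
With the tool pointing down it reaches from about 275 to 1000 mm from the base axis. Payload 8.4 kg.
Tool frame: the origin (TCP) lies midway between the tips of the shut fingers; the grasp point (between the pads) lies 19 mm behind it; z points along the fingers, y is the line along which they close (so a half turn about z gives the same grasp; the last joint's range is limited). The gripper opens to 85 mm and grips with 20 to 120 N. Pads are 22 mm wide; open, the fingers measure 114 mm over their backs; the gripper's body (76 mm by 85 mm) begins 54 mm behind the grasp point. The pads swing forward as they close: fully open they stand 13 mm farther back than shut.
Start: joints at [-1.35, 0.353, 1.633, -0, 1.155, -0.002], TCP at [138.099, -609.554, 231.281] pointing down, gripper open.
Joint ranges: [-2.63, 2.63], [-0.92, 2.1], [0.06, 2.66], [-1.3, 4.44], [0, 2.69], [-3.02, 3.02]. Speed limits (rad/s): [2.22, 2.22, 2.79, 3.14, 3.14, 3.14].

### API

Orientations are given as [roll, pitch, yaw] about the fixed x, y, z axes, in that order (R = Rz(yaw) Ry(pitch) Rx(roll)).
In Python, from rig import telemetry, optics, r gives the robot as it stands.
- The arm moves only by the tool play_rows, never from a script. Its arguments are lists of equal length, an entry for each row: "dp": the shift along the tool's x, y, z in units of 40 mm (1.0 is 40 mm), a list of three; "rot": the turn, a rotation vector about the tool's x, y, z in units of 6 degrees (1.0 is 6 degrees), a list of three. In form: {"dp": [[tx, ty, tz], ...], "rot": [[ax, ay, az], ...]}. A call has 1 to 5 rows; each row is the pose to reach, as a shift and turn from the pose commanded when the call began, along the tool's axes at that moment; what a row does not reach only later rows make up. A row lasts 1/12 s, in which the tool goes at most 41.7 mm and 7.16 degrees, less where a joint would pass 70% of its speed; a pose out of reach is approached as far as the arm can. A call with a gripper value outside its range is refused whole. "fingers" is the opening, from 0 (shut) to 1 (fully open), set as the call begins (left out, the last holds). The fingers move at their own pace and stop on an object; "grip_force" is the grip in N (left out, the last holds). Time passes only in rows, so rows that repeat a pose let the fingers close. It gives the time, the measured TCP pose, the force, the opening and the grip force at its end, in the units of the state.
- telemetry.sense(): the state, without advancing time (a new reading comes with each control period).
- optics.grab_frame(name): name is "scene" or "side" or "wrist"; returns a dict with "color" (420x560x3 uint8, red, green, blue), "mtx" (3x3 intrinsics, pixels), "D" ([k1, k2, p1, p2, k3] as OpenCV has them; the pictures are not rectified), "R" (3x3) and "t" (3): a world point X has camera coordinates R X + t; the wrist camera has in their place "mount" (4x4, takes a point from camera to tool coordinates, whose origin is the TCP and whose axes are the flange's). Camera axes: x right, y down, z forward; pixel columns grow to the right and rows downward; lengths in mm; the calibration is good to about 2 mm. A picture is of the moment at which its call begins: read the wrist's pose just before it. There is no depth.
- r.sign_off(): hands the job in; it is judged then, once.
The state is a dict: "clock": time; "qpos": joint angles; "qvel": joint speeds; "joint_efforts": joint torques, N m; "eef_pos": TCP position; "tcp_rot": TCP orientation; "contact_force": force on the tool from outside, world axes, zero at the start; "wrist_torque": the same for the moment, N m; "opening": opening from 0.0 (shut) to 1.0 (fully open); "grasp_force": force on a finger pad.
Only numpy, scipy, OpenCV 4.12 (cv2) and the standard library are available. Lean on these libraries where they do the work, as an engineer would, in place of code of your own. Each camera call takes 0.05 s, during which the arm holds its last target. There are 200 camera calls.

### The job

Check the bearing of the sample turntable: with closed fingers, flick the upright peg on its deck so that the deck spins anticlockwise (seen from above), and leave it running free for at least 3 seconds at no less than a turn in eight seconds. Then, before it comes to rest by itself, brake it in one go with a fingertip pressed lightly down on the deck, so that it stops with the gap in its rim at the fixed brass pointer, the pointer standing between the two ends of the gap; it must not come to rest anywhere else, and is not to be pushed round to the pointer afterwards. Do not pinch the peg or strike anything hard, leave the glassware round it alone, and finish with the hand clear and the deck at rest.

Things in the scene. Friction and masses are not known exactly. Their poses are not given: they have to be found in the camera images.
- rotor (a joint): Angle of the turntable's deck (rad). It turns endlessly about a vertical axis and grows anticlockwise seen from above, counting on past a full turn. It is 0, and again a multiple of 2 pi, when the middle of the rim gap is exactly at the pointer; the start lies between -2.2 and -0.8. The bearing is nearly free: left alone the deck loses roughly 0.15 to 0.3 rad/s each second, so that a run begun at 3 rad/s lasts some 10 to 18 s. It weighs about 0.45 kg (varies by 25 %).
- spindle (a joint): How far the sprung spindle that carries the deck is pressed down (m), 0 to 0.006. It starts to yield at 3 to 6 N and reaches the stop at about 12 to 15 N, so a fingertip 1 to 4 mm below the free height of the deck brakes it at once (a few degrees) without a large force.
- rotor_center (a point): Centre of the aluminium deck, on its axis, at the height of the deck's flat top (40 mm above the bench). The deck is a disc 200 mm in diameter: flat from the 42 mm wide, 10 mm high dark hub cap out to 83 mm from the axis, then a rim (to 100 mm) that stands 2 mm higher and has the gap. Round it is a grey base 224 mm in diameter, 20 mm high. A fingertip put down 50 mm from the axis clears the hub cap and the peg at every deck angle.
- gap (a point): Middle of the only gap in the deck's rim, 92 mm from the axis, at the deck's top; turns with the deck. The gap is 33 degrees wide (about 53 mm), cut from 85 mm radius outward, and shows the black base below.
- home (a point): Fixed point over the base, where the middle of the gap stands when it is exactly at the pointer (92 mm from the axis, height of the deck's top). The pointer is a brass bar 10 mm wide with a pointed nose, on a brass post on a square ear of the base (ear out to 138 mm from the axis, 34 mm wide); its nose is just outside the rim here and its top 4 mm above the deck's top; it lies on the robot's side of the base, within 50 degrees either way.
- peg_mid (a point): Middle of the free height of the black upright peg on the deck, opposite the gap, 78 mm from the axis; turns with the deck. The peg is 12 mm in diameter above a 19 mm foot and stands 30 mm high on the deck: its top is 15 mm above this point. Flick it sideways, along the rim.
- peg: The peg itself; origin at its foot, on the deck.
- deck: The deck disc with its rim; origin on the axis, 40 mm below the deck's top (at bench height); x axis points to the peg, -x to the gap.
- flask: Bystander: stoppered conical flask, 64 mm wide, 106 mm high; origin under its centre.
- reagent: Bystander: stoppered round glass reagent bottle with green tape, 55 mm wide, 93 mm high; origin under its centre.
- beaker: Bystander: glass beaker, 56 mm wide, 69 mm high; origin under its centre.

How it is judged:
By the outcome, as a careful person would: the job done as asked, in the order asked, and still so for the second after the job is handed in, with the robot touching nothing.
It also fails if it takes over 48 s, if anything falls off the work surface, if the arm or the gripper's body presses on something with over 40 N, if the wrist force passes 120 N, or if a joint passes its speed limit or range.

## Working session

There is one attempt and no reset: what is moved stays moved. The work goes in short steps, Python scripts to look and compute and a tool call to move; the robot and the scene stay as the last step left them, time stands still between calls to the robot, and variables do not carry over. Pictures are saved under pics/ and viewed, at most 10 in all, crops included, and the job is handed in when it is done.

Besides the shell and the picture viewer there is one more tool, called after "Emit:" by a JSON object that holds its "op" and its "data", one argument or row to a line. play_rows: Moves the arm, as the interface text tells. Its arguments: {"type":"object","properties":{"dp":{"type":"array"},"rot":{"type":"array"},"fingers":{"type":"number"},"grip_force":{"type":"number"}},"required":["dp","rot"]}

```bash
mkdir -p pics; ls; python3 - <<'E'
from rig import telemetry, optics, r
import cv2, numpy as np
s=telemetry.sense(); print(s)
ims=[]
for n in("scene","side"):
    f=optics.grab_frame(n); ims.append(f)
    cv2.imwrite(f"pics/{n}0.png",f["color"][:,:,::-1])
    print(n,f["mtx"].tolist(),f["D"],(-f["R"].T@f["t"]).round(0))
np.save("frames0.npy",ims,allow_pickle=True)
E
```

```text
pics
{'clock': 0.0, 'qpos': array([-1.35039958e+00,  3.53670003e-01,  1.63414635e+00,  6.87268434e-06,
        1.15524949e+00, -2.37116830e-03]), 'qvel': array([ 0.0009652 ,  0.00054089, -0.00113796, -0.0002543 ,  0.0003828 ,
        0.00012449]), 'joint_efforts': array([ 2.60324166e-03, -6.05242109e+01, -3.42068267e+01,  2.92411969e-04,
        9.26928129e-03, -5.13749546e-05]), 'eef_pos': array([ 137.99121233, -609.06191048,  230.54283302]), 'tcp_rot': array([-3.14011949e+00, -9.77684178e-06,  2.22765128e-01]), 'contact_force': array([ 0.44418261, -0.28759128, -0.54688331]), 'wrist_torque': array([-0.01405391,  0.0382236 , -0.03762862]), 'grasp_force': 0.0, 'opening': 1.0016099946888355}
scene [[379.60625670885247, 0.0, 273.2539165221362], [0.0, 379.60625670885247, 211.12148082193397], [0.0, 0.0, 1.0]] [0.02949874 0.         0.         0.         0.        ] [100. 705. 725.]
side [[429.3714474840171, 0.0, 283.7147188937983], [0.0, 429.3714474840171, 207.850118519142], [0.0, 0.0, 1.0]] [0.01335332 0.         0.         0.         0.        ] [ 530. -407.  480.]
```

View pics/scene0.png

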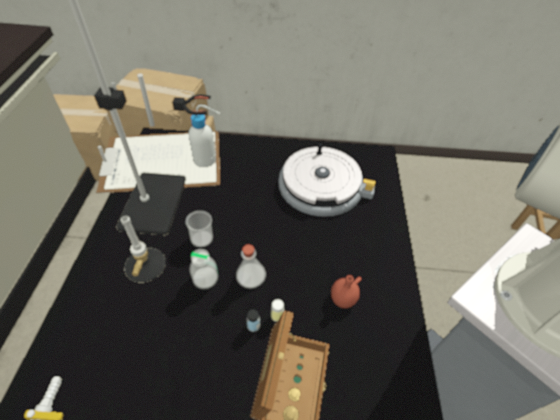

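View pics/side0.png

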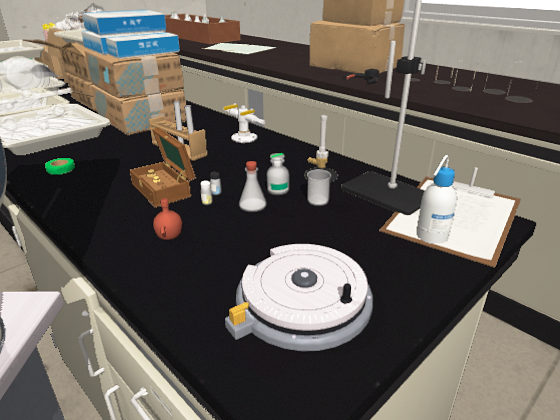

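The scene view shows the turntable hub at about (322,172), the peg at (319,152), the gap at (326,201) and the brass pointer at (369,187). In the side view the hub is at (304,277), the peg at (347,293) and the pointer at (238,315). The rotor is near -1.5, and the glassware stands well to +y.

```bash
cat > h.py <<'E'
import cv2, numpy as np
def back(f,uv,z):
    p=cv2.undistortPoints(np.array(uv,float).reshape(-1,1,2),f["mtx"],f["D"]).reshape(-1,2)
    d=np.c_[p,np.ones(len(p))]@f["R"]; c=-f["R"].T@f["t"]
    return c+d*((z-c[2])/d[:,2])[:,None]
def proj(f,X):
    return cv2.projectPoints(np.array(X,float),cv2.Rodrigues(f["R"])[0],f["t"],f["mtx"],f["D"])[0].reshape(-1,2)
def blob(m,seed):
    n,l,st,c=cv2.connectedComponentsWithStats(m.astype(np.uint8))
    k=min(range(1,n),key=lambda i:np.hypot(*(c[i]-seed))+(1e3 if st[i,4]<8 else 0)); return c[k],st[k]
E
python3 - <<'E'
from h import *
F=np.load("frames0.npy",allow_pickle=True)
seeds=[dict(hub=(322,172),peg=(319,152),ptr=(369,187)),dict(hub=(304,277),peg=(347,293),ptr=(238,315))]
out=[]
for f,s,n in zip(F,seeds,("scene","side")):
    g=cv2.cvtColor(f["color"],cv2.COLOR_RGB2GRAY); hsv=cv2.cvtColor(f["color"],cv2.COLOR_RGB2HSV)
    hub,_=blob(g<130,s["hub"]); peg,st=blob(g<110,s["peg"])
    ptr,_=blob((hsv[:,:,1]>120)&(hsv[:,:,0]<35)&(g>60),s["ptr"])
    C=back(f,hub,48)[0]; P=back(f,peg,55)[0]; H=back(f,ptr,38)[0]
    print(n,hub,peg,st,ptr,"\n",C.round(1),P.round(1),np.hypot(*(P-C)[:2]).round(1),H.round(1),np.hypot(*(H-C)[:2]).round(1))
    pa=np.arctan2(*(P-C)[1::-1]); ha=np.arctan2(*(H-C)[1::-1]); print("peg ang",pa,"home ang",ha,"rotor",(pa+np.pi-ha+np.pi)%(2*np.pi)-np.pi)
    out.append(C)
C=np.mean(out,0); t=np.linspace(0,2*np.pi,80)
for f,n,(x,y) in zip(F,("scene","side"),((260,130),(220,225))):
    im=cv2.resize(f["color"][y:y+110,x:x+160,::-1],None,fx=5,fy=5,interpolation=2)
    for R,z,c in((100,42,(0,0,255)),(112,20,(0,200,0)),(21,50,(255,0,0))):
        p=(proj(f,np.c_[C[0]+R*np.cos(t),C[1]+R*np.sin(t),0*t+z])-(x,y)+.5)*5
        cv2.polylines(im,[p.astype(np.int32)],True,c,1)
    cv2.imwrite(f"pics/c_{n}.png",im)
a,b=cv2.imread("pics/c_scene.png"),cv2.imread("pics/c_side.png")
cv2.imwrite("pics/c.png",cv2.resize(np.vstack([a,b]),None,fx=.54,fy=.54,interpolation=3))
E
```

```text
scene [321.35632184 173.45977011] [320.64444444 174.57777778] [316 169  13   9  45] [369.45454545 183.07070707] 
 [554.  152.2  48. ] [547.5 162.1  55. ] 11.9 [459.1  72.5  38. ] 123.8
peg ang 2.14752159463726 home ang -2.4430122288962317 rotor 1.4489411699436978
side [304.05688623 278.46706587] [346.01818182 293.9030303 ] [340 284  12  20 165] [237.90847458 313.        ] 
 [561.2 131.6  48. ] [621.8  87.4  55. ] 75.0 [462.5  63.7  38. ] 119.8
peg ang -0.6303587743068482 home ang -2.5392556301713984 rotor -1.232695797725242
```

View pics/c.png

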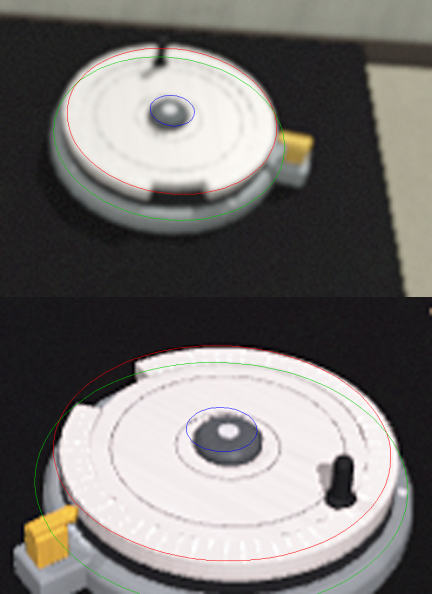

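The overlay shows the mean centre within a few mm of the rim in both views; the hub blob was biased. I'll refine it with rim fits.

```bash
cat >> h.py <<'E'
from scipy.optimize import least_squares
def rimfit(f,c0,thr):
    g=cv2.cvtColor(f["color"],cv2.COLOR_RGB2GRAY); t=np.linspace(0,2*np.pi,180,endpoint=False)
    cam=-f["R"].T@f["t"]; c=np.array(c0[:2],float)
    far=np.cos(t-np.arctan2(*(cam[:2]-c)[::-1]))<0.2   # far side: rim edge against dark
    rs=np.arange(85,115,.5); pts=[]
    for a in t[far]:
        X=np.c_[c[0]+rs*np.cos(a),c[1]+rs*np.sin(a),0*rs+42]; p=proj(f,X).astype(np.float32)
        v=cv2.remap(g,p[:,:1],p[:,1:],cv2.INTER_LINEAR).ravel().astype(float)
        i=np.argmin(np.gradient(cv2.GaussianBlur(v[:,None],(1,7),0).ravel())); 
        if v[max(i-6,0)]>thr: pts.append(X[i,:2])
    pts=np.array(pts)
    s=least_squares(lambda q:np.hypot(*(pts-q).T)-100,c,loss="soft_l1")
    return s.x,np.median(abs(s.fun)),len(pts)
def move(s,target,yaw):
    R=cv2.Rodrigues(np.array([0,0,0.]))[0]
    from scipy.spatial.transform import Rotation as Ro
    T=Ro.from_euler("xyz",s["tcp_rot"]); d=T.inv().apply(np.array(target)-s["eef_pos"])/40
    rv=(T.inv()*Ro.from_euler("xyz",[np.pi,0,yaw])).as_rotvec()
    return d.round(2),(np.degrees(rv)/6).round(2)
E
python3 - <<'E'
from h import *
from rig import telemetry
F=np.load("frames0.npy",allow_pickle=True)
for f in F:
    c=(558,142)
    for k in range(3): c,e,n=rimfit(f,c,150)
    print(c.round(1),e,n)
    for uv,z in(((346,294),55),): print("peg(side)",back(f,uv,z).round(1))
print(move(telemetry.sense(),(590,69,230),1.17))
E
```

```text
[563.2 138.9] 0.9503082277444932 96
peg(side) [[276.2 357.2  55. ]]
[561.8 139.7] 0.4498990550818931 88
peg(side) [[621.7  87.2  55. ]]
(array([ 14.77, -14.04,   0.03]), array([-0.01, -0.01, -9.04]))
```

Emit:
{"op": "play_rows", "data": {
  "dp": [
    [0.74, -0.7, 0],
    [1.48, -1.4, 0],
    [2.22, -2.1, 0],
    [2.96, -2.8, 0],
    [3.7, -3.5, 0]
  ],
  "rot": [
    [0, 0, 0],
    [0, 0, 0],
    [0, 0, 0],
    [0, 0, 0],
    [0, 0, 0]
  ],
  "fingers": 0,
  "grip_force": 40
}}

```text
clock: 0.52
eef_pos: [251.9, -438.5, 230.9]
tcp_rot: [-3.141, 0.0, 0.222]
contact_force: [0.4, -1.2, 0.7]
opening: 0.301
grasp_force: 0.0
```

Emit:
{"op": "play_rows", "data": {
  "dp": [
    [0.74, -0.7, 0],
    [1.48, -1.4, 0],
    [2.22, -2.1, 0],
    [2.96, -2.8, 0],
    [3.7, -3.5, 0]
  ],
  "rot": [
    [0, 0, 0],
    [0, 0, 0],
    [0, 0, 0],
    [0, 0, 0],
    [0, 0, 0]
  ]
}}

```text
clock: 0.93
eef_pos: [365.4, -269.2, 231.3]
tcp_rot: [3.142, -0.0, 0.222]
contact_force: [0.7, -0.3, 0.6]
opening: -0.003
grasp_force: 0.0
```

Emit:
{"op": "play_rows", "data": {
  "dp": [
    [0.74, -0.7, 0],
    [1.48, -1.4, 0],
    [2.22, -2.1, 0],
    [2.96, -2.8, 0],
    [3.7, -3.5, 0]
  ],
  "rot": [
    [0, 0, 0],
    [0, 0, 0],
    [0, 0, 0],
    [0, 0, 0],
    [0, 0, 0]
  ]
}}

```text
clock: 1.35
eef_pos: [478.9, -99.8, 231.2]
tcp_rot: [3.142, 0.0, 0.223]
contact_force: [0.4, -0.6, 0.1]
opening: -0.002
grasp_force: 0.0
```

Emit:
{"op": "play_rows", "data": {
  "dp": [
    [0.74, -0.7, 0],
    [1.48, -1.4, 0],
    [2.22, -2.1, 0],
    [2.96, -2.8, 0],
    [3.6, -3.5, 0]
  ],
  "rot": [
    [0, 0, -1],
    [0, 0, -2.1],
    [0, 0, -3.2],
    [0, 0, -4.3],
    [0, 0, -5.4]
  ]
}}

```text
clock: 1.77
eef_pos: [588.8, 68.7, 231.0]
tcp_rot: [-3.142, 0.0, 0.794]
contact_force: [1.3, -0.3, 0.6]
opening: -0.003
grasp_force: 0.0
```

Emit:
{"op": "play_rows", "data": {
  "dp": [
    [0, 0, 0],
    [0, 0, 0],
    [0, 0, 0],
    [0, 0, 0],
    [0, 0, 0]
  ],
  "rot": [
    [0, 0, -1],
    [0, 0, -2],
    [0, 0, -3],
    [0, 0, -3.64],
    [0, 0, -3.64]
  ]
}}

```text
clock: 2.18
eef_pos: [587.6, 66.7, 230.8]
tcp_rot: [-3.141, 0.0, 1.173]
contact_force: [0.2, -0.6, 0.7]
opening: -0.003
grasp_force: 0.0
```

```bash
python3 - <<'E'
from h import *
from rig import telemetry, optics
s=telemetry.sense(); print(s["clock"],s["eef_pos"],s["tcp_rot"],s["opening"])
f=optics.grab_frame("wrist"); cv2.imwrite("pics/w1.png",f["color"][:,:,::-1]); print(f["mount"].round(3).tolist(),f["mtx"][0,0])
np.save("w1.npy",[s,f],allow_pickle=True)
print(move(s,(590,67,90),1.17))
E
```

```text
2.1833 [587.56062997  66.6736768  230.81240496] [-3.14079352e+00  4.44451011e-04  1.17277045e+00] -0.0029120251849226197
[[0.0, -0.965, -0.261, 66.58], [1.0, 0.0, 0.0, -0.565], [-0.0, -0.261, 0.965, -142.984], [0.0, 0.0, 0.0, 1.0]] 351.7915906588119
(array([0.03, 0.06, 3.52]), array([-0.01,  0.  ,  0.03]))
```

View pics/w1.png

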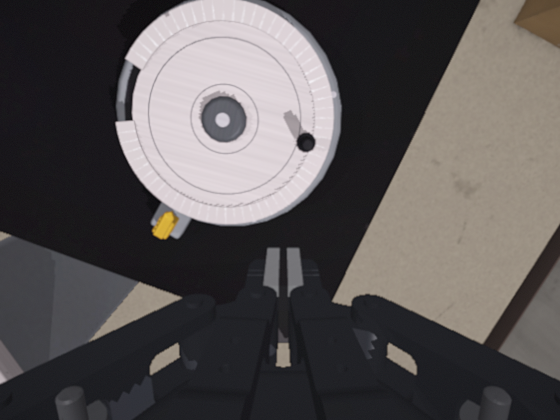

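The wrist view shows the hub at (223,119), the peg top at (306,142), the gap's middle at (122,93), the pointer at (170,215) and the shut fingertips at (283,250). Next I'll check the positions with this camera.

```bash
cat >> h.py <<'E'
def wristcam(s,f):
    from scipy.spatial.transform import Rotation as Ro
    T=np.eye(4); T[:3,:3]=Ro.from_euler("xyz",s["tcp_rot"]).as_matrix(); T[:3,3]=s["eef_pos"]
    W=np.linalg.inv(T@f["mount"]); g=dict(f); g["R"]=W[:3,:3]; g["t"]=W[:3,3]; return g
E
python3 - <<'E'
from h import *
s,f=np.load("w1.npy",allow_pickle=True); g=wristcam(s,f)
hub=back(g,(223,119),50)[0]; gap=back(g,(126,93),40)[0]; peg=back(g,(306,141.5),70)[0]; 
hsv=cv2.cvtColor(f["color"],cv2.COLOR_RGB2HSV); m=(hsv[:,:,1]>150)&(abs(hsv[:,:,0].astype(int)-23)<8)&(hsv[:,:,2]>120)
b,st=blob(m,(168,220)); ptr=back(g,b,42)[0]
c=(562,139.5)
for k in range(3): c,e,n=rimfit(g,c,120)
print("rim",c.round(1),e,n,"hub",hub.round(1))
for n,p in(("gap",gap),("peg",peg),("ptr",ptr)):
    d=p[:2]-hub[:2]; print(n,p.round(1),np.hypot(*d).round(1),np.arctan2(d[1],d[0]).round(3))
print(b,st)
E
```

```text
rim [559.7 143. ] 0.5206830763066108 97 hub [561.2 143.5  50. ]
gap [488.  199.3  40. ] 92.0 2.49
peg [621.6  98.3  70. ] 75.5 -0.642
ptr [462.4  73.7  42. ] 120.9 -2.526
[164.54588235 225.35058824] [152 212  26  27 425]
```

```bash
cat >> h.py <<'E'
C0=np.array([561,141.5]); HOME=-2.515
def rotor(f,c=C0):
    """rotor angle from the gap (dark arc at r 88..97) and the peg opposite; returns angle, contrast"""
    g=cv2.cvtColor(f["color"],cv2.COLOR_RGB2GRAY).astype(np.float32); N=720; a=np.arange(N)*2*np.pi/N
    def ring(r,z):
        p=proj(f,np.c_[c[0]+r*np.cos(a),c[1]+r*np.sin(a),0*a+z]).astype(np.float32)
        return np.minimum(cv2.remap(g,p[:,:1],p[:,1:],cv2.INTER_LINEAR,borderValue=140).ravel(),160)
    gap=np.mean([ring(r,42) for r in(89,92,95)],0); peg=np.mean([ring(78,z) for z in(50,56,62,68)],0)
    def box(v,w,k): # local mean minus mean of flanks
        n=int(w/2*2); m=lambda x:np.convolve(np.r_[v[-300:],v,v[:300]],np.ones(x)/x,"same")[300:-300]
        return m(k)-m(n)
    G=box(gap,33*2,int(33*2)); m=lambda v,k:np.convolve(np.r_[v[-300:],v,v[:300]],np.ones(k)/k,"same")[300:-300]
    sg=(m(gap,132)*132-m(gap,60)*60)/72-m(gap,60)      # flanks bright, gap dark
    sp=(m(peg,48)*48-m(peg,14)*14)/34-m(peg,14)
    s=sg+np.roll(sp,N//2); i=np.argmax(s)
    return (a[i]-HOME+np.pi)%(2*np.pi)-np.pi, s[i], np.sort(s)[-1]-np.max(np.delete(s,np.arange(i-40,i+40)%N))
E
sed -i '/G=box(gap,33/s/G=box(gap,33\*2,int(33\*2)); //; /def box/d; /n=int(w\/2/d; /return m(k)-m(n)/d' h.py
python3 - <<'E'
from h import *
F=np.load("frames0.npy",allow_pickle=True)
for f in F: print(rotor(f))
s,f=np.load("w1.npy",allow_pickle=True); print(rotor(wristcam(s,f)))
E
```

```text
(np.float64(-1.2810911230876663), np.float64(63.16091838163494), np.float64(48.66826428058086))
(np.float64(-1.3072710618675814), np.float64(173.96808081260923), np.float64(142.37578744995142))
(np.float64(-1.2810911230876663), np.float64(164.5838837626268), np.float64(136.9784827154889))
```

Emit:
{"op": "play_rows", "data": {
  "dp": [
    [0, 0.15, 0.8],
    [0, 0.35, 1.8],
    [-0.03, 0.59, 2.8],
    [-0.03, 0.59, 3.6],
    [-0.03, 0.59, 3.9]
  ],
  "rot": [
    [0, 0, 0],
    [0, 0, 0],
    [0, 0, 0],
    [0, 0, 0],
    [0, 0, 0]
  ]
}}

```text
clock: 2.65
eef_pos: [606.2, 55.6, 70.6]
tcp_rot: [-3.136, 0.003, 1.166]
contact_force: [-0.3, -0.6, 0.0]
opening: -0.003
grasp_force: 0.0
```

Emit:
{"op": "play_rows", "data": {
  "dp": [
    [0, 0, 0.2],
    [0, 0, 0.4],
    [0, 0, 0.55],
    [0, 0, 0.55]
  ],
  "rot": [
    [0, 0, 0],
    [0, 0, 0],
    [0, 0, 0],
    [0, 0, 0]
  ]
}}

```text
clock: 2.98
eef_pos: [609.4, 56.3, 53.6]
tcp_rot: [3.141, -0.0, 1.169]
contact_force: [-0.5, 0.9, -0.3]
opening: -0.001
grasp_force: 0.0
```

```bash
python3 - <<'E'
from h import *
from rig import telemetry, optics
s=telemetry.sense(); print(s["clock"],s["eef_pos"],s["tcp_rot"],s["contact_force"])
f=optics.grab_frame("side"); cv2.imwrite("pics/s2.png",cv2.resize(f["color"][200:360,190:430,::-1],None,fx=3,fy=3)); print(rotor(f))
s=telemetry.sense(); f=optics.grab_frame("wrist"); print(rotor(wristcam(s,f)))
E
```

```text
2.9833 [609.3890252   56.33662608  53.63119508] [ 3.14095310e+00 -3.36067770e-04  1.16915598e+00] [-0.53984714  0.93164631 -0.25091731]
(np.float64(-1.2549111843077512), np.float64(138.52347456088813), np.float64(96.23769390852397))
(np.float64(-1.2112779530078939), np.float64(81.55203785615804), np.float64(2.9376531943775888))
```

View pics/s2.png

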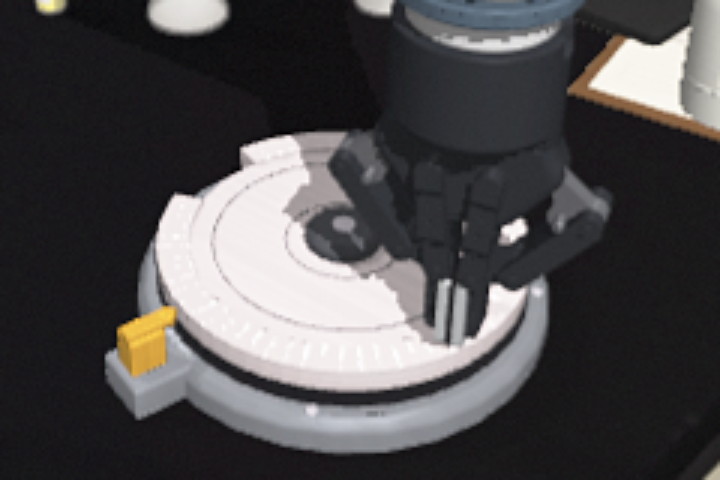

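The side view shows the shut fingertips at (452,320) in the crop, clear behind the peg, with the gap on the far left and the pointer at (147,335). Now the flick.

Emit:
{"op": "play_rows", "data": {
  "dp": [
    [0.2, 0, 0],
    [0.4, 0, 0],
    [0.52, 0, 0],
    [0.64, 0, 0],
    [0.84, 0, 0]
  ],
  "rot": [
    [0, 0, 0],
    [0, 0, 0],
    [0, 0, 0],
    [0, 0, 0],
    [0, 0, 0]
  ]
}}

```text
clock: 3.5
eef_pos: [622.4, 87.6, 53.5]
tcp_rot: [3.141, 0.0, 1.17]
contact_force: [0.0, -0.3, -0.6]
opening: -0.002
grasp_force: 0.1
```

Emit:
{"op": "play_rows", "data": {
  "dp": [
    [0.28, 0, 0],
    [0.62, 0, 0],
    [1.0, 0, 0],
    [1.15, 0, -0.3],
    [1.15, 0, -1.0]
  ],
  "rot": [
    [0, 0, 0],
    [0, 0, 0],
    [0, 0, 0],
    [0, 0, 0],
    [0, 0, 0]
  ]
}}

```text
clock: 3.92
eef_pos: [638.6, 131.2, 90.9]
tcp_rot: [-3.137, 0.003, 1.171]
contact_force: [-0.2, -0.0, 0.5]
opening: 0.001
grasp_force: 0.0
```

Emit:
{"op": "play_rows", "data": {
  "dp": [
    [-0.2, -0.2, -0.8],
    [-0.8, -0.6, -1.5],
    [-1.6, -1.2, -1.8],
    [-2.2, -1.8, -1.8],
    [-2.2, -1.8, -1.8]
  ],
  "rot": [
    [0, 0, 0],
    [0, 0, 0],
    [0, 0, 0],
    [0, 0, 0],
    [0, 0, 0]
  ]
}}

```text
clock: 4.33
eef_pos: [534.1, 75.1, 166.3]
tcp_rot: [-3.139, 0.002, 1.169]
contact_force: [-0.5, 0.0, -0.1]
opening: -0.001
grasp_force: 0.0
```

```bash
cat > watch.py <<'E'
from h import *
from rig import telemetry, optics
import sys
def watch(n,cams,gap=0):
    L=[]
    for k in range(n):
        for c in cams:
            s=telemetry.sense(); f=optics.grab_frame(c)
            L.append((s["clock"],)+rotor(wristcam(s,f) if c=="wrist" else f)+(c,))
    return L
if __name__=="__main__":
    s=telemetry.sense(); print(s["eef_pos"].round(1),s["tcp_rot"].round(3))
    for l in watch(int(sys.argv[1]),sys.argv[2:]): print(l[3],*np.round(l[:3],3),l[3-0] and round(l[3],1) if 0 else "")
    print(move(telemetry.sense(),(541.6,95.4,52),1.17))
E
sed -i 's/ for l in watch.*/ for l in watch(int(sys.argv[1]),sys.argv[2:]): print(l[4],*np.round(l[:4],3))/' watch.py
python3 watch.py 2 side scene wrist
```

```text
[534.1  75.1 166.3] [-3.139e+00  2.000e-03  1.169e+00]
side 4.333 0.927 37.0 11.756
scene 4.383 1.058 164.843 132.878
wrist 4.433 1.189 157.948 115.576
side 4.483 1.311 55.247 17.335
scene 4.533 1.45 158.196 123.971
wrist 4.583 1.581 153.673 111.312
(array([ 0.43, -0.16,  2.84]), array([ 0.01, -0.  , -0.  ]))
```

The deck spins at about 2.6 rad/s. I'll hover over the brake spot and keep measuring.

Emit:
{"op": "play_rows", "data": {
  "dp": [
    [0.2, -0.1, 0.7],
    [0.43, -0.16, 1.4],
    [0.43, -0.16, 2.1],
    [0.43, -0.16, 2.6],
    [0.43, -0.16, 2.84]
  ],
  "rot": [
    [0, 0, 0],
    [0, 0, 0],
    [0, 0, 0],
    [0, 0, 0],
    [0, 0, 0]
  ]
}}

```text
clock: 5.05
eef_pos: [539.3, 95.2, 48.6]
tcp_rot: [-3.138, 0.002, 1.17]
contact_force: [-1.0, 0.4, -1.0]
opening: 0.001
grasp_force: 0.0
```

Emit:
{"op": "play_rows", "data": {
  "dp": [
    [0, 0, 0],
    [0, 0, 0],
    [0, 0, 0],
    [0, 0, 0],
    [0, 0, 0]
  ],
  "rot": [
    [0, 0, 0],
    [0, 0, 0],
    [0, 0, 0],
    [0, 0, 0],
    [0, 0, 0]
  ]
}}

```text
clock: 5.47
eef_pos: [541.3, 95.0, 52.9]
tcp_rot: [3.14, -0.001, 1.169]
contact_force: [0.4, -0.6, -0.2]
opening: -0.001
grasp_force: 0.0
```

```bash
python3 watch.py 6 scene wrist
```

```text
[541.3  95.   52.9] [ 3.140e+00 -1.000e-03  1.169e+00]
scene 5.467 0.997 94.849 18.817
wrist 5.517 0.176 63.021 0.553
scene 5.567 1.031 70.655 27.259
wrist 5.617 0.176 62.636 0.325
scene 5.667 1.014 71.624 40.711
wrist 5.717 -1.936 65.485 2.712
scene 5.767 1.136 81.216 44.936
wrist 5.817 -1.691 148.242 85.27
scene 5.867 0.979 70.174 24.875
wrist 5.917 -1.456 182.473 119.306
scene 5.967 1.014 73.993 27.688
wrist 6.017 -1.22 183.109 116.262
(array([ 0.02,  0.02, -0.01]), array([-0.  ,  0.  , -0.01]))
```

Emit:
{"op": "play_rows", "data": {
  "dp": [
    [0.01, 0.01, 0.03],
    [0.02, 0.02, 0.06],
    [0.02, 0.02, 0.1],
    [0.02, 0.02, 0.13],
    [0.02, 0.02, 0.13]
  ],
  "rot": [
    [0, 0, 0],
    [0, 0, 0],
    [0, 0, 0],
    [0, 0, 0],
    [0, 0, 0]
  ]
}}

```text
clock: 6.48
eef_pos: [541.2, 95.3, 46.1]
tcp_rot: [-3.141, 0.0, 1.169]
contact_force: [0.7, -0.4, 0.3]
opening: 0.003
grasp_force: 0.0
```

```bash
cat > run.py <<'E'
from watch import *
import os,sys
n=int(sys.argv[1]); L=watch(n,["wrist"])
old=list(np.load("ang.npy")) if os.path.exists("ang.npy") else [(5.817,-1.691),(5.917,-1.456),(6.017,-1.22)]
new=[(l[0],l[1]) for l in L if l[2]>130 and l[3]>60]
A=np.array(sorted(map(tuple,old+new))); np.save("ang.npy",A)
t0=A[-1,0]; t=A[:,0]-t0
# unwrap with a decel model, bridging gaps by predicted speed
best=None
for w0 in np.arange(0.3,2.6,.02):
  for d in np.arange(0.05,.4,.02):
    p=w0*t-.5*d*t*t; r=(A[:,1]-A[-1,1]-p+np.pi)%(2*np.pi)-np.pi; e=np.median(abs(r))
    if best is None or e<best[0]: best=(e,w0,d)
_,w0,d=best; p=A[-1,1]+w0*t-.5*d*t*t; u=p+((A[:,1]-p+np.pi)%(2*np.pi)-np.pi)
deg=3 if t[0]<-4 else 2; c=np.polyfit(t,u,deg); res=u-np.polyval(c,t)
s=telemetry.sense(); now=s["clock"]; tt=np.arange(now-t0,now-t0+14,.005); dc=np.polyder(c)
c2=np.polyfit(t[t>-2.5],u[t>-2.5],2) if (t>-2.5).sum()>8 else c
w=dc[-1] ; print("n new",len(new),"res",res.std().round(4),"w(t0)",w.round(3),"d",(-2*c[-3]).round(3),"vis",len(new) and (min(x[1] for x in new),max(x[1] for x in new)))
# extrapolate quadratically from t0
x=tt; th=c[-1]+w*x+c[-3]*x*x; v=w+2*c[-3]*x; ok=v>0
print("now",now,"angle now",((th[0]+np.pi)%(2*np.pi)-np.pi).round(3),"speed",v[0].round(3))
k=np.where((np.floor(th[1:]/(2*np.pi))!=np.floor(th[:-1]/(2*np.pi)))&ok[1:])[0]
for i in k: print("home at",(t0+x[i]).round(3),"speed",v[i].round(3))
print("stop at",t0+x[ok][-1],"rotor",((th[ok][-1]+np.pi)%(2*np.pi)-np.pi).round(2),s["eef_pos"].round(1),s["contact_force"].round(1))
E
python3 run.py 60
```

```text
n new 26 res 0.0067 w(t0) 1.634 d 0.176 vis (np.float64(-1.7436033748661632), np.float64(2.811705972839036))
now 9.4833 angle now -0.823 speed 1.626
home at 10.003 speed 1.534
home at 16.553 speed 0.385
stop at 18.743299999999998 rotor 0.42 [541.4  95.4  46.5] [-0.5  0.6  0.1]
```

Home comes at t ≈ 10.0 at about 1.5 rad/s. The run has been free for more than 5 s, and another turn is uncertain, so I'm braking now.

Emit:
{"op": "play_rows", "data": {
  "dp": [
    [0, 0, 0.03],
    [0, 0, 0.06],
    [0, 0, 0.09],
    [0, 0, 0.1],
    [0, 0, 0.1]
  ],
  "rot": [
    [0, 0, 0],
    [0, 0, 0],
    [0, 0, 0],
    [0, 0, 0],
    [0, 0, 0]
  ]
}}

```text
clock: 9.9
eef_pos: [541.3, 95.3, 42.3]
tcp_rot: [-3.141, 0.0, 1.169]
contact_force: [0.1, -0.8, 1.0]
opening: 0.001
grasp_force: 0.0
```

Emit:
{"op": "play_rows", "data": {
  "dp": [
    [0, 0, 0.09],
    [0, 0, 0.13],
    [0, 0, 0.14],
    [0, 0, 0.14],
    [0, 0, 0.14]
  ],
  "rot": [
    [0, 0, 0],
    [0, 0, 0],
    [0, 0, 0],
    [0, 0, 0],
    [0, 0, 0]
  ]
}}

```text
clock: 10.32
eef_pos: [542.0, 95.3, 37.3]
tcp_rot: [3.141, -0.001, 1.17]
contact_force: [-0.7, -1.3, 7.7]
opening: -0.002
grasp_force: 3.7
```

```bash
python3 - <<'E'
from watch import *
for l in watch(3,["wrist"]): print(l)
s=telemetry.sense(); print(s["clock"],s["eef_pos"],s["contact_force"])
f=optics.grab_frame("side"); cv2.imwrite("pics/s3.png",cv2.resize(f["color"][200:360,190:430,::-1],None,fx=3,fy=3)); print(rotor(f))
E
```

```text
(10.3167, np.float64(0.9878369045049613), np.float64(72.87955556975477), np.float64(17.8527639030632), 'wrist')
(10.3667, np.float64(0.9878369045049613), np.float64(72.87187680138484), np.float64(17.829737103219145), 'wrist')
(10.4167, np.float64(0.9965635507649342), np.float64(72.82485711839468), np.float64(17.821502692091777), 'wrist')
10.4667 [542.01470727  95.33166905  37.36940721] [ 0.13283576 -2.00475455  6.58698308]
(np.float64(-0.06808729295160809), np.float64(86.15518589375961), np.float64(11.037222947593477))
```

View pics/s3.png

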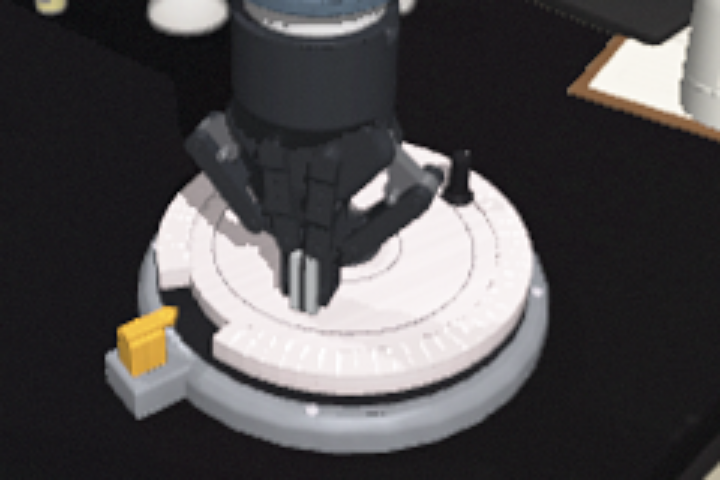

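The side view shows the deck stopped with the pointer nose (178,313) between the gap ends (172,285) and (215,345). The rotor is at about -0.07 with a press of about 7 N. Lifting straight up.

Emit:
{"op": "play_rows", "data": {
  "dp": [
    [0, 0, -0.05],
    [0, 0, -0.12],
    [0, 0, -0.25],
    [0, 0, -0.5],
    [0, 0, -1]
  ],
  "rot": [
    [0, 0, 0],
    [0, 0, 0],
    [0, 0, 0],
    [0, 0, 0],
    [0, 0, 0]
  ]
}}

```text
clock: 10.93
eef_pos: [539.8, 95.1, 76.0]
tcp_rot: [-3.138, 0.002, 1.17]
contact_force: [0.8, 0.5, -0.2]
opening: -0.002
grasp_force: 0.0
```

Emit:
{"op": "play_rows", "data": {
  "dp": [
    [0, 0, -0.8],
    [0, 0, -1.7],
    [0, 0, -2.6],
    [0, 0, -3.3],
    [0, 0, -3.6]
  ],
  "rot": [
    [0, 0, 0],
    [0, 0, 0],
    [0, 0, 0],
    [0, 0, 0],
    [0, 0, 0]
  ]
}}

```text
clock: 11.35
eef_pos: [543.0, 95.6, 225.8]
tcp_rot: [3.137, -0.003, 1.17]
contact_force: [0.2, 0.7, 1.0]
opening: -0.003
grasp_force: 0.0
```

Emit:
{"op": "play_rows", "data": {
  "dp": [
    [0, 0, 0],
    [0, 0, 0],
    [0, 0, 0],
    [0, 0, 0],
    [0, 0, 0]
  ],
  "rot": [
    [0, 0, 0],
    [0, 0, 0],
    [0, 0, 0],
    [0, 0, 0],
    [0, 0, 0]
  ]
}}

```text
clock: 11.77
eef_pos: [540.5, 95.2, 219.2]
tcp_rot: [-3.139, 0.002, 1.169]
contact_force: [-0.6, 0.3, 0.0]
opening: 0.001
grasp_force: 0.0
```

```bash
python3 - <<'E'
from watch import *
for l in watch(3,["wrist","side"]): print(np.round(l[:4],3),l[4])
s=telemetry.sense(); print(s["clock"],s["eef_pos"],s["qvel"].round(4))
f=optics.grab_frame("side"); cv2.imwrite("pics/s4.png",cv2.resize(f["color"][200:360,190:430,::-1],None,fx=3,fy=3))
E
```

```text
[ 1.17670e+01 -6.80000e-02  1.53838e+02  1.23675e+02] wrist
[ 1.1817e+01 -6.8000e-02  9.6111e+01  5.7066e+01] side
[ 1.18670e+01 -6.80000e-02  1.53215e+02  1.23404e+02] wrist
[ 1.1917e+01 -6.8000e-02  9.6007e+01  5.7071e+01] side
[ 1.19670e+01 -6.80000e-02  1.54830e+02  1.27188e+02] wrist
[ 1.2017e+01 -6.8000e-02  9.6478e+01  5.7588e+01] side
12.0667 [541.33999211  95.35362053 220.58564757] [-0.0001 -0.0038 -0.0022 -0.0005  0.0007 -0.0014]
```

View pics/s4.png

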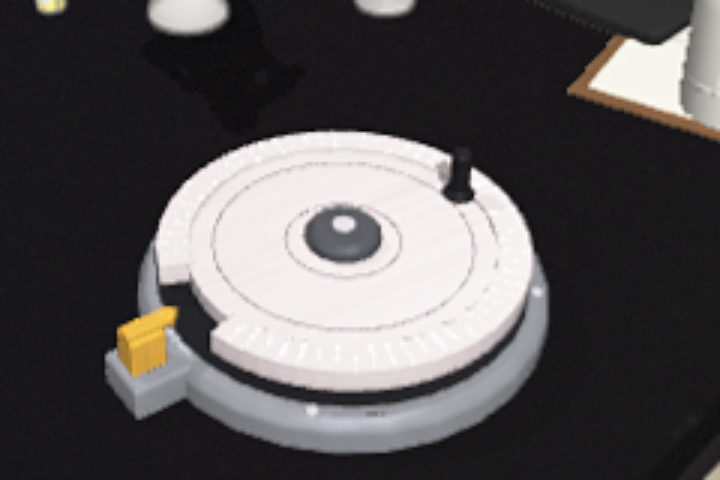

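The deck rests steadily at about -0.07 rad, with the pointer nose (178,313) inside the gap and the hand clear.

```bash
python3 -c "
from rig import r
print(r.sign_off())"
```

```text
the job is handed in; nothing more can be done
None
```

The deck was flicked anticlockwise to about 2.6 rad/s, ran free for about 6 s, never below about 1.5 rad/s, and was braked once with about 7 N; it rests about 4° short of dead centre with the pointer inside the gap and the hand clear, and the job was handed in at about 12 s, with no verdict shown.

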